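Stack scroll tubes in a pyramid

TASK

Lay the loose thick scroll tube in the rack beside the thick one already there, then slide the fence up until it holds the two firmly together against the back rail, without crushing them. Then lower the slim scroll tube gently into the groove between them, so that it rests on both as the top of a small pyramid, all three parallel with their ends about even and centred across the rack. Leave the desk's other things where they are.

Things in the scene. Friction and masses are not known exactly. Their poses are not given: they have to be found in the camera images.
- rack: fixed wooden rack. Origin at desk level; its board spans x -175 to 155, y -85 to 85 mm, top at z = 12 mm. Tubes lie along y, side by side in x. At the +x end stands the back rail, 16 mm thick, 165 mm long, top 49 mm above the desk. It is rigid, but its inner face is set anywhere from x = 100 to 122 mm, not reported: feel for it. The fence, a like bar, faces it from -x
- fence (a joint): slide of the fence in m: 0 open, grows towards the rail (rack +x), at most 0.12. Its inner face is at rack x = -95 mm + this. It drags with about 4 N and stays where left; the tubes roll ahead of it. Stopped by the rail, the push rises steeply: 5 N or more beyond the drag is firm (10 to 20 N on the handle in all is right); 60 N on a tube crushes it
- fence_grip (a point): on the fence's handle, an upright 24 x 24 mm post, top 75 mm above the desk. This point is on its axis, 57 mm above the desk, 45 mm behind (rack -x of) the fence's inner face. Axes as the rack's. The fence bar is 16 mm thick, 165 mm along y, top 49 mm above the desk. Pinch the post from above along rack y, or push it
- thick_in_center (a point): card tube with dark end caps, lying; a cylinder 52 mm in diameter, 150 mm long, about 250 g. This point is its centre; x runs along the tube, the other axes turn as it rolls. It already lies in the rack near the back rail, along rack y, loose
- thick_out_center (a point): card tube with dark end caps, lying; a cylinder 52 mm in diameter, 150 mm long, about 250 g. This point is its centre; x runs along the tube, the other axes turn as it rolls. It starts on the desk
- slim_center (a point): card tube with dark end caps, lying; a cylinder 42 mm in diameter, 150 mm long, about 180 g. This point is its centre; x runs along the tube, the other axes turn as it rolls. The slimmest of the three; it starts on the desk. Resting on the two thick tubes when these touch, its centre is 39 mm above theirs. Fingertips more than 10 mm below its centre line would strike the tubes below
- ink: bystander: black ink bottle, 60 mm across, 150 mm tall; origin at the centre of its underside
- washer: bystander: white china brush-washing bowl, 120 mm across, 50 mm tall; origin at the centre of its underside
- inkstone: bystander: dark slab with a raised rim, 130 x 90 x 26 mm; origin at the centre of its underside
- weight: bystander: brass paperweight bar, 160 x 30 x 18 mm with a small knob; origin at the centre of its underside
- brush_case: bystander: short, thin card tube, 28 mm in diameter, 100 mm long, lying; it can roll. Not one of the scroll tubes; origin at the centre of its underside
- brush_pot: bystander: blue china pot of brushes, 76 mm across, 110 mm tall (210 mm with the brushes); origin at the centre of its underside
Things that resemble listed ones, but are neither listed nor needed, are in the scene too. What is shaped like the part that bears thick_out_center but purple is not meant.

How it is judged:
By the outcome, as a careful person would: the job done as asked, in the order asked, and still so for the second after the job is handed in, with the robot touching nothing.
It also fails if it takes over 72 s, if anything falls off the work surface, if the arm or the gripper's body presses on something with over 40 N, if the wrist force passes 120 N, or if a joint passes its speed limit or range.

ROBOT

A 6-joint arm with a two-finger parallel gripper is mounted at the origin on the work surface. World frame = base frame: x ahead of the robot, y to its left, z up, the work surface at z = 0. Lengths are in mm, angles in rad, forces in N, time in s.
With the tool pointing down it reaches from about 400 to 925 mm from the base axis. Payload 12.5 kg.
Tool frame: the origin (TCP) lies between the finger pads; the fingertips stand 25 mm ahead of it and the grasp point (between the pads) lies 6 mm ahead of it; z points along the fingers, y is the line along which they close (so a half turn about z gives the same grasp; the last joint's range is limited). The gripper opens to 95 mm and grips with 3 to 60 N. Pads are 20 mm wide; open, the fingers measure 119 mm over their backs; the gripper's body (75 mm by 180 mm) begins 59 mm behind the grasp point.
Start: joints at [-1.268, 0.491, 1.559, -0, 1.092, -0.106], TCP at [248.466, -573.505, 239.661] pointing down, gripper open.
Joint ranges: [-3.1, 3.1], [-0.84, 2.19], [0.05, 2.79], [-1.13, 4.28], [0.06, 2.93], [-2.69, 2.69]. Speed limits (rad/s): [2.22, 2.22, 2.79, 3.14, 3.14, 3.14].

INTERFACE

Orientations are given as [roll, pitch, yaw] about the fixed x, y, z axes, in that order (R = Rz(yaw) Ry(pitch) Rx(roll)).
In Python, from cell import state, read_camera, job_done, cut_out gives the robot as it stands. The module is installed in compiled form; this text tells all that it offers.
- The arm moves only by the tool jog_arm, never from a script. Its argument "motion" is a list of rows, each a list of 2 entries, a list of its own where there are three numbers: the shift along the tool's x, y, z in mm, then the turn about the tool's z in rad. A call has 1 to 5 rows; each row is the pose to reach, as a shift and turn from the pose commanded when the call began, along the tool's axes at that moment; what a row does not reach only later rows make up. A row lasts 1/10 s, in which the tool goes at most 50 mm and 8.59 degrees, less where a joint would pass 70% of its speed; a pose out of reach is approached as far as the arm can. A call with a gripper value outside its range is refused whole. "grip" is the closure, from 0 (fully open) to 1 (shut), set as the call begins (left out, the last holds). The fingers move at their own pace and stop on an object; the grip force is fixed at half the most. Time passes only in rows, so rows that repeat a pose let the fingers close. It gives the time, the measured TCP pose, the force, the opening and the grip force at its end, in the units of the state.
- state(): the state, without advancing time (a new reading comes with each control period).
- read_camera(name): name is "scene" or "side" or "wrist"; returns a dict with "img" (420x560x3 uint8, blue, green, red), "vertical_fov" (degrees; the focal length in pixels is half the picture's height over the tangent of half this angle, whatever the lens; pixels are square), "cx", "cy" (the principal point, pixels), "extrinsics" (4x4, takes a point from camera to world coordinates). Camera axes: x right, y up, looking along -z (the intrinsics and any distortion apply to the point x, -y, -z); pixel columns grow to the right and rows downward; lengths in mm; the calibration is good to about 2 mm. The wrist camera is an equidistant fisheye: a pixel r from the principal point sees the ray r / f radians off the axis. A picture is of the moment at which its call begins. There is no depth.
- job_done(): hands the job in; it is judged then, once.
Trained networks look in a picture, given as the dict that the camera call returned (one of the last four; its "shot" number tells which), for a name from the list of things; names that differ only in an ending like _2 or _b are one class to them, and where a whole thing is asked for, a point or a joint stands for the part that bears it (a point fixed in the world has none). Each returns a list of dicts, best first, with "p" (0 to 1); they miss things now and then, are a little off and sometimes report something else, mostly with a low value. They report only what shows in the picture. A call takes as long as a camera call. They do not tell look-alikes from the thing itself.
- cut_out(name, picture): "region" (420x560 bool, what is visible of it) and "box" ([left, top, right, bottom] in pixels, round what is visible of it).
The state is a dict: "t": time; "joints": joint angles; "qvel": joint speeds; "tau": joint torques, N m; "eef_pos": TCP position; "tcp_rot": TCP orientation; "ft_force": force on the tool from outside, world axes, zero at the start; "moment": the same for the moment, N m; "opening": opening from 0.0 (shut) to 1.0 (fully open); "grip_force": force on a finger pad.
Only numpy, scipy, OpenCV 4.12 (cv2) and the standard library are available. Lean on these libraries where they do the work, as an engineer would, in place of code of your own. Each camera call takes 0.05 s, during which the arm holds its last target. There are 200 camera calls.

## Working session

There is one attempt and no reset: what is moved stays moved. The work goes in short steps, Python scripts to look and compute and a tool call to move; the robot and the scene stay as the last step left them, time stands still between calls to the robot, and variables do not carry over. Pictures are saved under pics/ and viewed, at most 13 in all, crops included, and the job is handed in when it is done.

Besides the shell and the picture viewer there is one more tool, called after "Emit:" as name(argument=value, ...) on one line, values as JSON. jog_arm: Moves the arm, as the interface text tells. Its arguments: {"type":"object","properties":{"motion":{"type":"array"},"grip":{"type":"number"}},"required":["motion"]}

```bash
mkdir -p pics; python3 - <<'E'
from cell import *
import cv2,numpy as np
s=state();print(s['t'],s['eef_pos'],s['tcp_rot'],s['ft_force'],s['opening'])
a=read_camera("scene");b=read_camera("side")
for n,p in(("scene",a),("side",b)):
    print(n,p['vertical_fov'],p['cx'],p['cy'],np.round(p['extrinsics'],3).tolist())
    for k in("rack","fence","thick_in_center","thick_out_center","slim_center"):
        print(k,[(round(d['p'],2),d['box']) for d in cut_out(k,p)[:4]])
cv2.imwrite("pics/a.png",a['img']);cv2.imwrite("pics/b.png",b['img'])
E
```

```text
0.0 [ 248.38742034 -573.28256491  239.04029034] [-3.14045833e+00 -1.19563329e-04  4.08816707e-01] [-0.27613616  0.00512999 -0.72951408] 1.0008569363528388
scene 43.44331292645594 285.79230644951514 211.11859113566345 [[0.159, -0.721, 0.674, 1520.455], [0.987, 0.117, -0.107, -168.068], [-0.002, 0.683, 0.731, 1129.606], [0.0, 0.0, 0.0, 1.0]]
rack [(0.9, [268.9, 177.1, 394.5, 248.0])]
fence [(0.92, [280.4, 193.5, 311.8, 239.7]), (0.4, [168.1, 184.1, 221.2, 199.6])]
thick_in_center [(0.86, [340.3, 177.2, 373.7, 226.6])]
thick_out_center [(0.9, [327.7, 138.3, 378.5, 167.1]), (0.84, [210.5, 193.9, 238.7, 243.3]), (0.4, [429.7, 179.2, 472.3, 250.3])]
slim_center [(0.79, [167.0, 203.4, 190.1, 254.4]), (0.35, [338.7, 177.3, 372.5, 224.9])]
side 57.60982494238364 278.5741185394398 205.31541590967936 [[-0.946, 0.142, -0.292, 207.231], [-0.324, -0.48, 0.815, 918.355], [-0.025, 0.866, 0.5, 637.125], [0.0, 0.0, 0.0, 1.0]]
rack [(0.66, [223.5, 205.5, 309.2, 292.8])]
fence [(0.84, [248.8, 206.5, 305.2, 232.7])]
thick_in_center [(0.9, [237.9, 244.7, 299.4, 266.4]), (0.27, [248.5, 204.7, 304.6, 234.4])]
thick_out_center [(0.87, [321.3, 265.1, 377.4, 315.6]), (0.58, [281.6, 181.8, 331.7, 204.9])]
slim_center [(0.87, [293.5, 171.1, 336.4, 186.6])]
```

View pics/a.png

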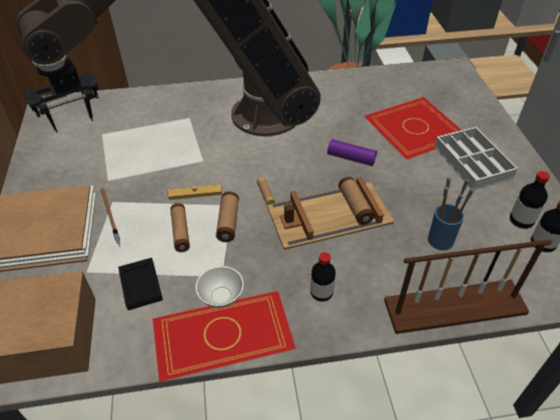

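View pics/b.png

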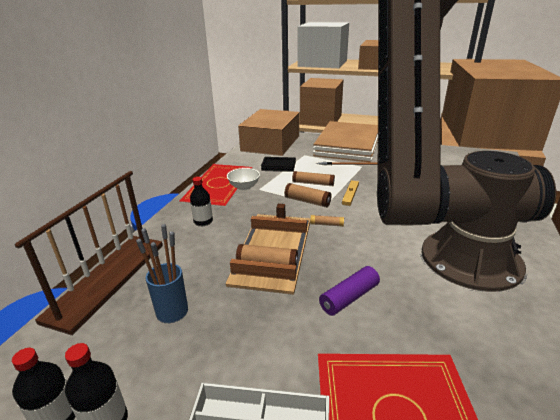

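```bash
cat >h.py <<'E'
from cell import *
import cv2,numpy as np
from scipy.optimize import minimize
def proj(P,p):
    E=p['extrinsics'];c=(np.atleast_2d(P)-E[:3,3])@E[:3,:3]
    x,y,z=c[:,0],-c[:,1],-c[:,2];f=210/np.tan(np.radians(p['vertical_fov'])/2)
    if p.get('fish'):
        r=np.hypot(x,y)+1e-9;th=np.arctan2(r,z);u=f*th*x/r;v=f*th*y/r
    else:u=f*x/z;v=f*y/z
    return np.c_[u+p['cx'],v+p['cy']]
def cam(n):
    p=read_camera(n);p['fish']=n=='wrist';return p
def cyl(d,L,z):
    a=np.linspace(0,2*np.pi,24);r=d/2
    return np.concatenate([np.c_[np.full(24,s*L/2),r*np.cos(a),z+r*np.sin(a)] for s in np.linspace(-1,1,9)])
def box(x0,x1,y0,y1,z0,z1):
    t=np.linspace(0,1,7);g=np.array(np.meshgrid(t,t,[0,1])).reshape(3,-1).T
    return g*[x1-x0,y1-y0,z1-z0]+[x0,y0,z0]
def place(M,q):
    c,s=np.cos(q[2]),np.sin(q[2]);return np.c_[q[0]+c*M[:,0]-s*M[:,1],q[1]+s*M[:,0]+c*M[:,1],M[:,2]]
def sil(parts,q,p,k=4):
    m=np.zeros((420*k,560*k),np.uint8)
    for M in parts:
        h=cv2.convexHull(np.float32((proj(place(M,q),p)+.5)*k))
        cv2.fillConvexPoly(m,np.int32(np.round(h)),1)
    return cv2.resize(m.astype(np.float32),(560,420),interpolation=cv2.INTER_AREA)
def fit(parts,q0,obs,hull=False):
    "obs: list of (picture, region)"
    def cost(q):
        c=0
        for p,r in obs:
            s=sil(parts,q,p);r=r.astype(np.float32);c+=1-np.minimum(s,r).sum()/np.maximum(s,r).sum()
        return c/len(obs)
    best=None
    for st in((40,.3),(10,.1),(3,.03)):
        S=np.array([q0,*(np.array(q0)+np.diag([st[0],st[0],st[1]]))])
        o=minimize(cost,q0,method='Nelder-Mead',options=dict(initial_simplex=S,xatol=.02,fatol=1e-4));q0=o.x
    return o.x,o.fun
def ground(uv,z,p):
    E=p['extrinsics'];f=210/np.tan(np.radians(p['vertical_fov'])/2)
    a=(uv[0]-p['cx'])/f;b=(uv[1]-p['cy'])/f
    if p.get('fish'):
        t=np.hypot(a,b)+1e-12;d=np.array([np.sin(t)*a/t,-np.sin(t)*b/t,-np.cos(t)])
    else:d=np.array([a,-b,-1])
    d=E[:3,:3]@d;return E[:3,3]+d*(z-E[2,3])/d[2]
def pick(n,p,uv):
    return min(cut_out(n,p),key=lambda d:np.hypot((d['box'][0]+d['box'][2])/2-uv[0],(d['box'][1]+d['box'][3])/2-uv[1]))['region']
E
python3 - <<'E'
from h import *
a=cam("scene");b=cam("side")
def run(n,l,parts,ua,ub,z,yaw):
    q0=[*ground(ua,z,a)[:2],yaw]
    for t,o in(("both",[(a,pick(n,a,ua)),(b,pick(n,b,ub))]),("scene",[(a,pick(n,a,ua))])):
        q,c=fit(parts,q0,o);print(l,t,np.round(q0,2),np.round(q,3),round(c,3))
    return q
print([np.round(ground(u,12,a)) for u in((270,217),(286,243),(393,205),(375,177))])
run("thick_out_center","out",[cyl(52,150,26)],(225,218),(307,194),26,0)
run("slim_center","slim",[cyl(42,150,21)],(179,228),(315,179),21,0)
run("thick_in_center","in",[cyl(52,150,38)],(357,202),(268,255),38,0)
for y in(1.4,):
  run("fence","fence",[box(-16,0,-82.5,82.5,12,49),box(-57,-33,-12,12,20,75)],(297,216),(277,220),40,y)
  run("rack","rack",[box(-175,155,-85,85,0,12),box(111,127,-82.5,82.5,12,49)],(332,212),(266,250),12,y)
E
```

```text
[array([505., -53.,  12.]), array([607., -23.,  12.]), array([515., 310.,  12.]), array([391., 291.,  12.])]
out both [ 500.72 -180.36    0.  ] [ 4.95485e+02 -1.73879e+02 -1.59000e-01] 0.086
out scene [ 500.72 -180.36    0.  ] [ 4.92658e+02 -1.74860e+02 -1.64000e-01] 0.102
slim both [ 513.26 -310.47    0.  ] [ 5.11357e+02 -3.10810e+02  7.60000e-02] 0.097
slim scene [ 513.26 -310.47    0.  ] [ 5.09221e+02 -3.10750e+02  6.90000e-02] 0.044
in both [510.5  200.14   0.  ] [5.02094e+02 1.95725e+02 1.40000e-01] 0.14
in scene [510.5  200.14   0.  ] [5.01630e+02 1.96288e+02 1.41000e-01] 0.038
fence both [538.47  19.78   1.4 ] [528.878  39.044   1.715] 0.187
fence scene [538.47  19.78   1.4 ] [532.187  39.764   1.71 ] 0.21
rack both [514.01 127.39   1.4 ] [513.196 127.157   1.712] 0.206
rack scene [514.01 127.39   1.4 ] [513.151 127.092   1.707] 0.187
```

Emit:
jog_arm(motion=[[[192,-134,30],0.28],[[192,-134,30],0.28],[[192,-134,30],0.28],[[192,-134,30],0.28],[[192,-134,30],0.28]])

```text
t: 1.95
eef_pos: [372.3, -371.8, 209.5]
tcp_rot: [-3.141, -0.0, 0.13]
ft_force: [0.2, -1.3, 0.2]
opening: 1.0
grip_force: 0.0
```

```bash
cat >>h.py <<'E'
def go(x,y,z,yaw):
    "shift and turn for a tool-down move to TCP target"
    s=state();R=cv2.Rodrigues(np.array([0,0,1.])*s['tcp_rot'][2])[0]@np.diag([1,-1,-1.])
    d=R.T@(np.array([x,y,z])-s['eef_pos']);t=(s['tcp_rot'][2]-yaw+np.pi)%(2*np.pi)-np.pi
    print('t',round(s['t'],2),'at',np.round(s['eef_pos'],1),np.round(s['tcp_rot'],3),'F',np.round(s['ft_force'],1),'op',round(s['opening'],3),'-> shift',np.round(d,1),'turn',round(t,3))
E
python3 -c "
from h import *
go(495,-174,180,-.159)"
```

```text
t 1.95 at [ 372.3 -371.8  209.5] [-3.141 -0.     0.13 ] F [ 0.2 -1.3  0.2] op 1.0 -> shift [ 147.2 -180.3   29.5] turn 0.289
```

Emit:
jog_arm(motion=[[[147,-180,30],0.289],[[147,-180,30],0.289],[[147,-180,30],0.289],[[147,-180,30],0.289],[[147,-180,30],0.289]])

```text
t: 2.45
eef_pos: [495.0, -174.8, 179.5]
tcp_rot: [3.141, -0.0, -0.16]
ft_force: [0.4, -0.2, 0.1]
opening: 1.001
grip_force: 0.0
```

```bash
python3 - <<'E'
from h import *
w=cam("wrist");print(w['vertical_fov'],w['cx'],w['cy'])
L=cut_out("thick_out_center",w);print([(d['p'],d['box']) for d in L])
r=L[0]['region']
q,c=fit([cyl(52,150,26)],[495,-174,-.159],[(w,r)]);print(q,c)
im=w['img'].copy();s=sil([cyl(52,150,26)],q,w)>.5
cs,_=cv2.findContours(s.astype(np.uint8),0,2);cv2.drawContours(im,cs,-1,(0,255,0),1)
cv2.imwrite('pics/w1.png',im)
go(q[0],q[1],35,q[2])
E
```

```text
65.70646984690485 275.4070925646489 213.83247771882827
[(0.77, [250.4, 126.4, 306.2, 282.2])]
[ 4.95190605e+02 -1.76283063e+02 -1.78025583e-01] 0.08885741233825684
t 2.55 at [ 495.6 -173.   179.1] [-3.141  0.    -0.156] F [-0.7  0.4 -0.2] op 1.0 -> shift [1.000e-01 3.300e+00 1.441e+02] turn 0.022
```

View pics/w1.png

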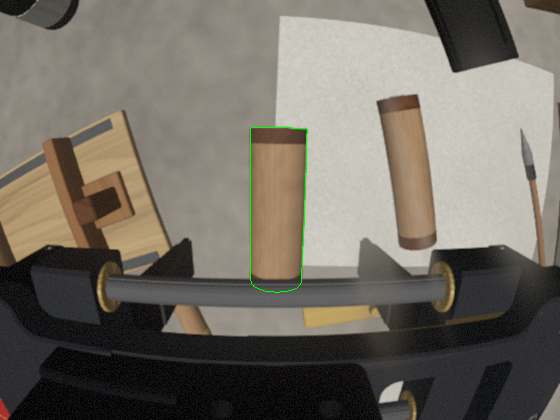

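Emit:
jog_arm(motion=[[[0,2,50],0.015],[[0,2,95],0.015],[[0,2,130],0.015],[[0,2,147],0.015],[[0,2,147],0.015]])

```text
t: 3.05
eef_pos: [492.6, -179.0, 30.6]
tcp_rot: [-3.141, 0.004, -0.176]
ft_force: [0.6, -0.4, 0.2]
opening: 1.004
grip_force: 0.0
```

Emit:
jog_arm(motion=[[[0,0,0],0],[[0,0,0],0],[[0,0,0],0],[[0,0,0],0],[[0,0,0],0]], grip=0.6)

```text
t: 3.55
eef_pos: [493.9, -178.9, 33.2]
tcp_rot: [3.141, -0.001, -0.175]
ft_force: [-0.6, -0.2, 0.0]
opening: 0.635
grip_force: 0.0
```

Emit:
jog_arm(motion=[[[0,0,-40],0],[[0,0,-80],0],[[0,0,-120],0],[[0,0,-145],0],[[0,0,-145],0]])

```text
t: 4.05
eef_pos: [494.8, -179.3, 181.1]
tcp_rot: [3.14, -0.006, -0.175]
ft_force: [0.6, -0.3, -1.4]
opening: 0.398
grip_force: 0.0
```

Emit:
jog_arm(motion=[[[0,0,0],0],[[0,0,0],0],[[0,0,0],0],[[0,0,0],0],[[0,0,0],0]], grip=0)

```text
t: 4.55
eef_pos: [493.6, -178.8, 177.1]
tcp_rot: [-3.141, 0.001, -0.175]
ft_force: [-0.2, 0.5, 0.8]
opening: 0.766
grip_force: 0.0
```

```bash
python3 - <<'E'
from h import *
w=cam("wrist")
L=cut_out("thick_out_center",w);print([(d['p'],d['box']) for d in L])
r=L[0]['region']
q,c=fit([cyl(52,150,26)],[495,-174,-.159],[(w,r)]);print(q,c)
im=w['img'].copy();s=sil([cyl(52,150,26)],q,w)>.5
cs,_=cv2.findContours(s.astype(np.uint8),0,2);cv2.drawContours(im,cs,-1,(0,255,0),1)
cv2.imwrite('pics/w2.png',im)
go(q[0],q[1],32,q[2])
E
```

```text
[(0.72, [260.5, 125.8, 315.2, 281.2])]
[ 4.93129150e+02 -1.88393075e+02 -1.79149337e-01] 0.0814979076385498
t 4.65 at [ 493.7 -178.8  177.3] [-3.142  0.    -0.175] F [0.5 0.9 1.4] op 0.85 -> shift [  1.1   9.5 145.3] turn 0.004
```

View pics/w2.png

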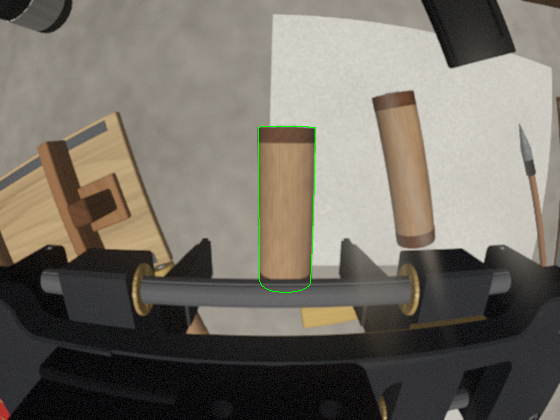

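Emit:
jog_arm(motion=[[[1,10,0],0],[[1,10,45],0],[[1,10,90],0],[[1,10,130],0],[[1,10,145],0]])

```text
t: 5.15
eef_pos: [491.7, -188.9, 29.4]
tcp_rot: [-3.14, 0.004, -0.175]
ft_force: [-0.4, 0.5, 0.5]
opening: 0.998
grip_force: 0.0
```

Emit:
jog_arm(motion=[[[0,0,0],0],[[0,0,0],0],[[0,0,0],0],[[0,0,0],0],[[0,0,0],0]], grip=0.6)

```text
t: 5.65
eef_pos: [493.3, -189.0, 33.6]
tcp_rot: [3.141, -0.002, -0.175]
ft_force: [0.4, -0.2, 0.2]
opening: 0.635
grip_force: 0.0
```

Emit:
jog_arm(motion=[[[0,0,0],0],[[0,0,0],0],[[0,0,0],0]])

```text
t: 5.95
eef_pos: [493.2, -188.9, 33.1]
tcp_rot: [3.141, -0.001, -0.175]
ft_force: [0.4, 0.6, 5.8]
opening: 0.544
grip_force: 30.0
```

Emit:
jog_arm(motion=[[[0,0,-40],0],[[0,0,-90],0],[[0,0,-140],0],[[0,0,-150],0],[[0,0,-150],0]])

```text
t: 6.45
eef_pos: [493.2, -188.9, 183.9]
tcp_rot: [3.141, -0.003, -0.175]
ft_force: [0.7, -0.1, -3.6]
opening: 0.541
grip_force: 30.0
```

```bash
python3 -c "
from h import *
go(516.7,102.3,180,.141)"
```

```text
t 6.45 at [ 493.2 -188.9  183.9] [ 3.141e+00 -3.000e-03 -1.750e-01] F [ 0.7 -0.1 -3.6] op 0.541 -> shift [ -27.7 -290.9    3.9] turn -0.316
```

Emit:
jog_arm(motion=[[[-20,-210,0],-0.2],[[-20,-210,0],-0.2],[[-20,-210,0],-0.2],[[-20,-210,0],-0.2],[[-20,-210,0],-0.2]])

```text
t: 6.95
eef_pos: [508.7, 25.4, 180.3]
tcp_rot: [-3.141, 0.004, 0.028]
ft_force: [0.8, -0.3, -2.0]
opening: 0.539
grip_force: 30.0
```

```bash
python3 - <<'E'
from h import *
go(516.7,102.3,180,.141)
w=cam("wrist")
E=[]
for n in("rack","fence","thick_in_center"):
    L=cut_out(n,w);print(n,[(d['p'],d['box']) for d in L])
    if L: E.append((n,L[0]['region']))
im=w['img'].copy()
q=[513.2,127.1,1.712]
for P in([box(-175,155,-85,85,11,12)],[box(-111,-95,-82.5,82.5,12,49)]):
    s=sil(P,q,w)>.5
    cs,_=cv2.findContours(s.astype(np.uint8),0,2);cv2.drawContours(im,cs,-1,(0,255,0),1)
cv2.imwrite('pics/w3.png',im)
E
```

```text
t 6.95 at [508.7  25.4 180.3] [-3.141  0.004  0.028] F [ 0.8 -0.3 -2. ] op 0.539 -> shift [ 10.1 -76.6   0.3] turn -0.113
rack [(0.63, [50.2, 93.0, 353.8, 275.3]), (0.3, [462.6, 0.0, 547.9, 58.2])]
fence [(0.74, [249.6, 100.6, 270.8, 122.1])]
thick_in_center [(0.66, [69.9, 133.9, 140.5, 268.6]), (0.35, [0.0, 62.0, 12.0, 112.8])]
```

View pics/w3.png

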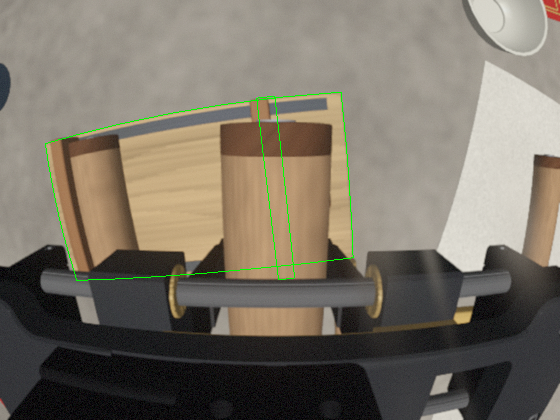

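Emit:
jog_arm(motion=[[[10,-40,0],-0.06],[[10,-78,0],-0.113],[[10,-78,40],-0.113],[[10,-78,80],-0.113],[[10,-78,110],-0.113]])

```text
t: 7.65
eef_pos: [517.4, 98.2, 70.2]
tcp_rot: [3.142, 0.002, 0.136]
ft_force: [0.1, -0.2, -3.2]
opening: 0.538
grip_force: 30.0
```

```bash
python3 -c "
from h import *
go(516.4,104.3,46,.141)"
```

```text
t 7.65 at [517.4  98.2  70.2] [3.142e+00 2.000e-03 1.360e-01] F [ 0.1 -0.2 -3.2] op 0.538 -> shift [-0.1 -6.2 24.2] turn -0.005
```

Emit:
jog_arm(motion=[[[0,-4,8],0],[[0,-5,15],0],[[0,-5,20],0],[[0,-5,23],0],[[0,-5,23],0]])

```text
t: 8.15
eef_pos: [517.5, 104.5, 50.1]
tcp_rot: [3.141, -0.001, 0.138]
ft_force: [-0.1, -0.5, -2.2]
opening: 0.539
grip_force: 30.0
```

Emit:
jog_arm(motion=[[[0,0,0],0]])

```text
t: 8.25
eef_pos: [517.6, 104.6, 50.3]
tcp_rot: [3.141, -0.001, 0.138]
ft_force: [0.2, 0.9, -2.1]
opening: 0.541
grip_force: 30.0
```

Emit:
jog_arm(motion=[[[-2,0,3],-0.003],[[-2,0,4.5],-0.003],[[-2,0,5],-0.003],[[-2,0,5],-0.003]])

```text
t: 8.65
eef_pos: [515.1, 104.3, 45.1]
tcp_rot: [3.141, 0.0, 0.141]
ft_force: [-2.7, -1.5, 6.3]
opening: 0.545
grip_force: 30.0
```

Contact made on the board; open partway and lift.

Emit:
jog_arm(motion=[[[0,0,0],0],[[0,0,0],0],[[0,0,0],0],[[0,0,0],0],[[0,0,0],0]], grip=0.2)

```text
t: 9.15
eef_pos: [515.3, 104.3, 44.5]
tcp_rot: [3.142, 0.0, 0.141]
ft_force: [-0.4, -0.9, 0.1]
opening: 0.796
grip_force: 0.0
```

Emit:
jog_arm(motion=[[[0,0,-30],0],[[0,0,-70],0],[[0,0,-110],0],[[0,0,-140],0],[[0,0,-140],0]])

```text
t: 9.65
eef_pos: [516.6, 104.5, 188.3]
tcp_rot: [3.141, -0.007, 0.141]
ft_force: [-0.0, -0.1, -0.5]
opening: 0.802
grip_force: 0.0
```

```bash
python3 - <<'E'
from h import *
a=cam("scene");b=cam("side")
e=np.array([np.cos(1.712),np.sin(1.712)]);n=np.array([-e[1],e[0]])
for k,P in(("thick_in_center",[cyl(52,150,38)]),):
  A=[d for d in cut_out(k,a) if 290<d['box'][0]<400 and d['box'][1]>165];B=[d for d in cut_out(k,b) if 210<d['box'][0]<300 and d['box'][3]<300]
  for p,LL in((a,A),(b,B)):
    for d in LL:
      u=((d['box'][0]+d['box'][2])/2,(d['box'][1]+d['box'][3])/2)
      q,c=fit(P,[*ground(u,38,p)[:2],.141],[(p,d['region'])])
      v=q[:2]-[513.2,127.1];print(k,round(d['p'],2),np.round(q,3),'rack',np.round([v@e,v@n],1),round(c,3))
f=max(cut_out("fence",a),key=lambda d:d['p']);
print('fence',f['p'],f['box'])
h=np.array([513.2,127.1])+(-89-45)*e
print('handle est',h); go(*h,180,1.712)
cv2.imwrite('pics/a2.png',cv2.resize(a['img'][120:280,200:420],None,fx=3.5,fy=3.5))
E
```

```text
thick_in_center 0.84 [5.00400e+02 1.95559e+02 1.36000e-01] rack [69.6  3. ] 0.053
thick_in_center 0.61 [5.04390e+02 1.87972e+02 1.31000e-01] rack [61.5  0.2] 0.237
fence 0.65 [280.7, 194.2, 314.9, 240.5]
handle est [532.0584779   -5.56634016]
t 9.9 at [514.8 104.3 183.4] [-3.142e+00  2.000e-03  1.410e-01] F [-0.3  0.1 -0.1] op 0.797 -> shift [  1.7 111.2   3.4] turn -1.571
```

View pics/a2.png

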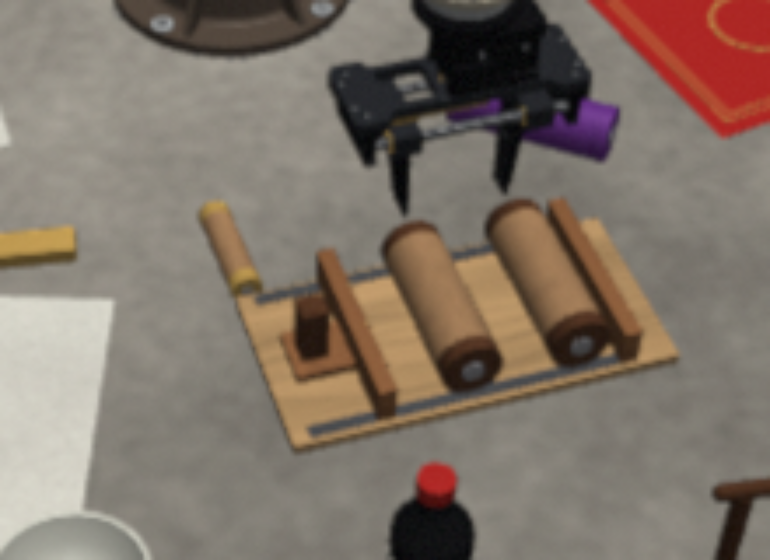

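Emit:
jog_arm(motion=[[[0,50,0],-0.15],[[1,80,0],-0.3],[[2,111,0],-0.45],[[2,111,0],-0.6],[[2,111,0],-0.75]])

```text
t: 10.4
eef_pos: [532.6, -6.3, 183.3]
tcp_rot: [-3.14, 0.001, 0.88]
ft_force: [-0.1, 0.6, 0.0]
opening: 0.802
grip_force: 0.0
```

Emit:
jog_arm(motion=[[[0,0,0],-0.15],[[0,0,0],-0.3],[[0,0,0],-0.45],[[0,0,0],-0.6],[[0,0,0],-0.75]])

```text
t: 10.9
eef_pos: [532.5, -5.3, 183.3]
tcp_rot: [-3.139, -0.0, 1.631]
ft_force: [-0.4, 1.3, -0.9]
opening: 0.801
grip_force: 0.0
```

Emit:
jog_arm(motion=[[[0,0,0],-0.071],[[0,0,0],-0.071]])

```text
t: 11.1
eef_pos: [532.5, -5.3, 183.5]
tcp_rot: [-3.14, -0.0, 1.697]
ft_force: [-0.3, 0.8, -0.6]
opening: 0.802
grip_force: 0.0
```

```bash
python3 - <<'E'
from h import *
w=cam("wrist");go(532,-5.6,63,1.712)
im=w['img'].copy()
q=[513.2,127.1,1.712]
for P in([box(-146,-122,-12,12,74,75)],[box(-105,-89,-82.5,82.5,48,49)],[box(-175,155,-85,85,11,12)]):
    s=sil(P,q,w)>.5
    cs,_=cv2.findContours(s.astype(np.uint8),0,2);cv2.drawContours(im,cs,-1,(0,255,0),1)
cv2.imwrite('pics/w4.png',im)
E
```

```text
t 11.15 at [532.6  -5.2 183.7] [-3.14  -0.     1.694] F [-0.4  0.1 -0.8] op 0.796 -> shift [ -0.3  -0.6 120.7] turn -0.018
```

View pics/w4.png

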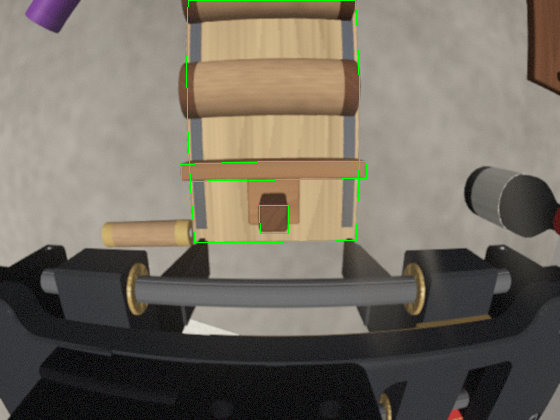

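Emit:
jog_arm(motion=[[[0,0,45],-0.017],[[0,0,90],-0.017],[[0,0,112],-0.017],[[0,0,120],-0.017],[[0,0,120],-0.017]])

```text
t: 11.65
eef_pos: [532.6, -5.3, 63.8]
tcp_rot: [-3.14, -0.0, 1.712]
ft_force: [0.3, 0.6, 0.8]
opening: 0.804
grip_force: 0.0
```

Emit:
jog_arm(motion=[[[0,0,0],0],[[0,0,0],0],[[0,0,0],0],[[0,0,0],0],[[0,0,0],0]], grip=0.9)

```text
t: 12.15
eef_pos: [532.9, -5.3, 65.0]
tcp_rot: [3.141, 0.0, 1.713]
ft_force: [0.7, -0.1, 0.1]
opening: 0.439
grip_force: 0.0
```

Emit:
jog_arm(motion=[[[0,0,0],0],[[0,0,0],0],[[0,0,0],0]])

```text
t: 12.45
eef_pos: [530.3, -5.4, 64.5]
tcp_rot: [-3.136, -0.001, 1.713]
ft_force: [-13.6, -3.8, 10.1]
opening: 0.246
grip_force: 30.0
```

Emit:
jog_arm(motion=[[[5,-2,0],0],[[11,-2,0],0],[[17,-2,0],0],[[23,-2,0],0],[[29,-2,0],0]])

```text
t: 12.95
eef_pos: [526.2, 23.0, 64.6]
tcp_rot: [-3.14, 0.0, 1.713]
ft_force: [-2.1, -5.0, 2.5]
opening: 0.249
grip_force: 30.0
```

Emit:
jog_arm(motion=[[[6,0,0],0],[[11,0,0],0],[[16,0,0],0],[[21,0,0],0],[[26,0,0],0]])

```text
t: 13.45
eef_pos: [522.6, 48.7, 64.6]
tcp_rot: [-3.14, 0.0, 1.713]
ft_force: [-2.5, -4.8, 2.6]
opening: 0.252
grip_force: 30.0
```

Emit:
jog_arm(motion=[[[5,0,0],0],[[10,0,0],0],[[15,0,0],0],[[20,0,0],0],[[23,0,0],0]])

```text
t: 13.95
eef_pos: [519.3, 71.6, 64.6]
tcp_rot: [-3.141, 0.0, 1.713]
ft_force: [-3.0, -3.7, 2.7]
opening: 0.25
grip_force: 30.0
```

```bash
cat >>h.py <<'E'
def rk():
    s=state();e=np.array([np.cos(1.712),np.sin(1.712)]);n=np.array([-e[1],e[0]]);v=s['eef_pos'][:2]-[513.2,127.1];f=s['ft_force'][:2]
    print('rack x,y',np.round([v@e,v@n],1),'F',np.round([f@e,f@n,s['ft_force'][2]],1),'fence inner',round(v@e+45,1))
E
python3 -c "
from h import *
rk()"
```

```text
rack x,y [-55.8   1.7] F [-3.2  3.5  2.7] fence inner -10.8
```

Emit:
jog_arm(motion=[[[1,0,0],0],[[2,0,0],0],[[3,0,0],0],[[4,0,0],0],[[5,0,0],0]])

```text
t: 14.45
eef_pos: [518.7, 76.3, 64.6]
tcp_rot: [-3.141, 0.0, 1.713]
ft_force: [-3.7, -5.0, 3.2]
opening: 0.253
grip_force: 30.0
```

Emit:
jog_arm(motion=[[[1,0,0],0],[[2,0,0],0],[[3,0,0],0],[[4,0,0],0]])

```text
t: 14.85
eef_pos: [518.1, 80.3, 64.6]
tcp_rot: [-3.141, 0.0, 1.713]
ft_force: [-2.3, -4.6, 4.1]
opening: 0.25
grip_force: 30.0
```

Emit:
jog_arm(motion=[[[1,0,0],0],[[2,0,0],0],[[3,0,0],0],[[3,0,0],0]])

```text
t: 15.25
eef_pos: [518.0, 81.4, 64.6]
tcp_rot: [-3.141, 0.002, 1.714]
ft_force: [-2.4, -25.4, 3.7]
opening: 0.255
grip_force: 30.0
```

Emit:
jog_arm(motion=[[[-0.8,0,0],0],[[-0.8,0,0],0]])

```text
t: 15.45
eef_pos: [518.0, 81.2, 64.6]
tcp_rot: [-3.141, 0.001, 1.713]
ft_force: [-2.6, -16.6, 4.1]
opening: 0.252
grip_force: 30.0
```

```bash
python3 -c "
from h import *
rk()"
```

```text
rack x,y [-46.1   1.7] F [-16.    4.9   4.1] fence inner -1.1
```

Emit:
jog_arm(motion=[[[0,0,0],0],[[0,0,0],0],[[0,0,0],0],[[0,0,0],0]], grip=0.3)

```text
t: 15.85
eef_pos: [518.3, 82.9, 64.6]
tcp_rot: [3.141, 0.0, 1.714]
ft_force: [-0.5, 0.6, -0.1]
opening: 0.53
grip_force: 0.0
```

Emit:
jog_arm(motion=[[[0,0,-40],0],[[0,0,-80],0],[[0,0,-120],0],[[-50,0,-150],0],[[-50,0,-150],0]])

```text
t: 16.35
eef_pos: [526.7, 31.3, 217.8]
tcp_rot: [3.136, 0.002, 1.713]
ft_force: [-0.3, 1.0, -1.0]
opening: 0.697
grip_force: 0.0
```

```bash
python3 - <<'E'
from h import *
w=cam("wrist");a=cam("scene");rk()
im=w['img'].copy()
e=np.array([np.cos(1.712),np.sin(1.712)]);n=np.array([-e[1],e[0]])
for p in(w,a):
  for d in cut_out("thick_in_center",p):
    u=((d['box'][0]+d['box'][2])/2,(d['box'][1]+d['box'][3])/2);g=ground(u,38,p)[:2]
    if np.linalg.norm(g-[513,127])>130: continue
    q,c=fit([cyl(52,150,38)],[*g,.141],[(p,d['region'])]);v=q[:2]-[513.2,127.1]
    print(round(d['p'],2),np.round(q,3),'rack',np.round([v@e,v@n],1),round(c,3))
q=[513.2,127.1,1.712]
for P in([box(-17,-1,-82.5,82.5,48,49)],[box(-175,155,-85,85,11,12)],[cyl(52,150,38)[:,[1,0,2]]+[25,0,0]],[cyl(52,150,38)[:,[1,0,2]]+[77,0,0]]):
    s=sil(P,q,w)>.5
    cs,_=cv2.findContours(s.astype(np.uint8),0,2);cv2.drawContours(im,cs,-1,(0,255,0),1)
cv2.imwrite('pics/w5.png',im)
go(511,-311,180,.076)
E
```

```text
rack x,y [-95.4   1.1] F [ 0.3 -0.7 -1. ] fence inner -50.4
0.69 [5.00452e+02 2.03173e+02 1.43000e-01] rack [77.1  1.9] 0.068
0.93 [5.00914e+02 2.03686e+02 1.31000e-01] rack [77.6  1.4] 0.164
t 16.55 at [524.8  33.7 213.7] [-3.14  -0.     1.713] F [ 0.4  0.8 -1.2] op 0.696 -> shift [-339.2  -62.4   33.7] turn 1.637
```

View pics/w5.png

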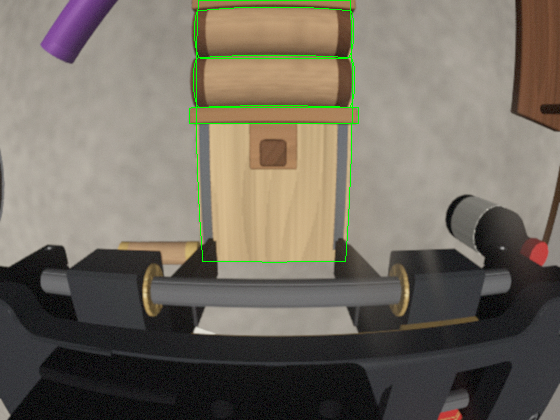

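Emit:
jog_arm(motion=[[[-170,-30,0],0.75],[[-170,-30,0],0.75],[[-170,-30,0],0.75],[[-170,-30,0],0.75],[[-170,-30,0],0.75]], grip=0)

```text
t: 17.05
eef_pos: [519.4, -141.1, 213.0]
tcp_rot: [-3.139, 0.001, 0.955]
ft_force: [-0.2, 0.9, 0.1]
opening: 0.989
grip_force: 0.0
```

```bash
python3 -c "
from h import *
go(511,-311,180,.076)"
```

```text
t 17.05 at [ 519.4 -141.1  213. ] [-3.139e+00  1.000e-03  9.550e-01] F [-0.2  0.9  0.1] op 0.989 -> shift [-143.5   91.3   33. ] turn 0.879
```

Emit:
jog_arm(motion=[[[-143,91,33],0.75],[[-143,91,33],0.75],[[-143,91,33],0.75],[[-143,91,33],0.75],[[-143,91,33],0.75]])

```text
t: 17.55
eef_pos: [512.3, -310.3, 178.9]
tcp_rot: [-3.139, 0.002, 0.205]
ft_force: [-0.2, 0.3, 1.5]
opening: 0.997
grip_force: 0.0
```

Emit:
jog_arm(motion=[[[0,0,0],0.13],[[0,0,0],0.13]])

```text
t: 17.75
eef_pos: [512.8, -307.7, 180.0]
tcp_rot: [-3.14, 0.002, 0.082]
ft_force: [0.1, 1.3, -0.0]
opening: 1.002
grip_force: 0.0
```

```bash
python3 - <<'E'
from h import *
w=cam("wrist")
L=cut_out("slim_center",w);print([(round(d['p'],2),d['box']) for d in L])
for d in L[:2]:
    q,c=fit([cyl(42,150,21)],[511,-311,.076],[(w,d['region'])]);print(q,c)
    go(q[0],q[1],29,q[2])
im=w['img'].copy();q,c=fit([cyl(42,150,21)],[511,-311,.076],[(w,L[0]['region'])])
cs,_=cv2.findContours((sil([cyl(42,150,21)],q,w)>.5).astype(np.uint8),0,2);cv2.drawContours(im,cs,-1,(0,255,0),1);cv2.imwrite('pics/w6.png',im)
E
```

```text
[(0.63, [258.2, 130.0, 303.8, 281.8])]
[ 5.10946736e+02 -3.11964390e+02  6.09809535e-02] 0.07388037443161011
t 17.85 at [ 512.9 -307.8  180.7] [-3.141e+00  1.000e-03  8.800e-02] F [-0.4 -0.8  0. ] op 1.0 -> shift [ -2.4   4.  151.7] turn 0.027
```

View pics/w6.png

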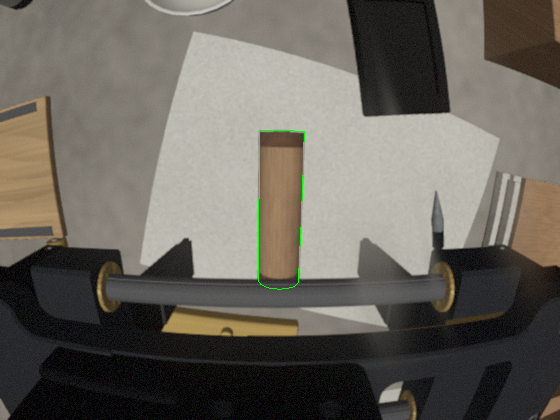

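Emit:
jog_arm(motion=[[[-2,4,45],0.02],[[-2,4,90],0.02],[[-2,4,130],0.02],[[-2,4,143],0.02],[[-2,4,143],0.02]])

```text
t: 18.35
eef_pos: [510.8, -312.1, 37.2]
tcp_rot: [-3.14, 0.002, 0.066]
ft_force: [0.4, 0.8, 0.6]
opening: 1.002
grip_force: 0.0
```

Emit:
jog_arm(motion=[[[0,0,0],0],[[0,0,0],0]])

```text
t: 18.55
eef_pos: [512.0, -313.3, 40.6]
tcp_rot: [3.14, -0.002, 0.064]
ft_force: [0.8, 0.2, 1.5]
opening: 0.999
grip_force: 0.0
```

```bash
python3 -c "
from h import *
go(511,-312,37,.065)"
```

```text
t 18.55 at [ 512.  -313.3   40.6] [ 3.14e+00 -2.00e-03  6.40e-02] F [0.8 0.2 1.5] op 0.999 -> shift [-0.9 -1.3  3.6] turn -0.001
```

Emit:
jog_arm(motion=[[[-1,-1,3],0],[[-1,-1,3],0],[[-1,-1,3],0],[[-1,-1,3],0],[[-1,-1,3],0]], grip=0.7)

```text
t: 19.05
eef_pos: [510.1, -311.9, 35.7]
tcp_rot: [3.141, -0.0, 0.063]
ft_force: [-0.1, -0.0, 0.2]
opening: 0.633
grip_force: 0.0
```

Emit:
jog_arm(motion=[[[0,0,0],0],[[0,0,0],0],[[0,0,0],0],[[0,0,0],0],[[0,0,0],0]])

```text
t: 19.55
eef_pos: [510.1, -311.9, 35.6]
tcp_rot: [3.142, -0.0, 0.063]
ft_force: [-0.4, -0.8, -0.2]
opening: 0.435
grip_force: 30.0
```

Emit:
jog_arm(motion=[[[0,0,0],0],[[0,0,0],0],[[0,0,0],0],[[0,0,-2.5],0],[[0,0,-2.5],0]], grip=0.45)

```text
t: 20.05
eef_pos: [510.2, -312.0, 38.5]
tcp_rot: [3.141, -0.0, 0.063]
ft_force: [-0.0, 0.5, -0.4]
opening: 0.553
grip_force: 0.0
```

Emit:
jog_arm(motion=[[[0,0,0],0],[[0,0,0],0],[[0,0,0],0],[[0,0,0],0],[[0,0,0],0]], grip=0.7)

```text
t: 20.55
eef_pos: [510.1, -311.9, 38.2]
tcp_rot: [3.141, -0.0, 0.063]
ft_force: [-1.1, -0.9, 1.0]
opening: 0.436
grip_force: 30.0
```

Emit:
jog_arm(motion=[[[0,0,0],0],[[0,0,0],0]])

```text
t: 20.75
eef_pos: [510.1, -311.9, 38.2]
tcp_rot: [3.141, -0.0, 0.063]
ft_force: [0.0, 0.5, 1.8]
opening: 0.435
grip_force: 30.0
```

Emit:
jog_arm(motion=[[[0,0,-40],0],[[0,0,-90],0],[[0,0,-140],0],[[0,-40,-150],0],[[0,-90,-150],0]])

```text
t: 21.25
eef_pos: [504.8, -222.6, 190.2]
tcp_rot: [3.139, -0.004, 0.061]
ft_force: [1.3, 0.3, -2.4]
opening: 0.436
grip_force: 30.0
```

Emit:
jog_arm(motion=[[[0,-230,0],0],[[0,-230,0],0],[[0,-230,0],0],[[0,-230,0],0],[[0,-230,0],0]])

```text
t: 21.75
eef_pos: [488.9, 10.3, 188.1]
tcp_rot: [-3.141, 0.001, 0.065]
ft_force: [0.1, 0.2, -1.4]
opening: 0.438
grip_force: 30.0
```

```bash
python3 -c "
from h import *
go(504,177.4,170,.141)"
```

```text
t 21.75 at [488.9  10.3 188.1] [-3.141e+00  1.000e-03  6.500e-02] F [ 0.1  0.2 -1.4] op 0.438 -> shift [  25.9 -165.7   18.1] turn -0.076
```

Emit:
jog_arm(motion=[[[26,-165,18],-0.076],[[26,-165,18],-0.076],[[26,-165,18],-0.076],[[26,-165,18],-0.076],[[26,-165,18],-0.076]])

```text
t: 22.25
eef_pos: [505.0, 176.1, 169.4]
tcp_rot: [3.142, 0.001, 0.143]
ft_force: [-0.2, -0.6, -1.8]
opening: 0.435
grip_force: 30.0
```

Emit:
jog_arm(motion=[[[0,0,0],0],[[0,0,0],0]])

```text
t: 22.45
eef_pos: [505.3, 172.8, 170.1]
tcp_rot: [3.141, 0.0, 0.138]
ft_force: [0.5, -0.8, -1.3]
opening: 0.435
grip_force: 30.0
```

```bash
python3 - <<'E'
from h import *
w=cam("wrist");go(504,177.4,115,.141);s=state()
im=w['img'].copy()
q=[513.2,127.1,1.712];q2=[s['eef_pos'][0]+.8,s['eef_pos'][1],s['tcp_rot'][2]]
for P,k in([cyl(52,150,38)[:,[1,0,2]]+[25,0,0],q],[cyl(52,150,38)[:,[1,0,2]]+[77,0,0],q],[cyl(42,150,s['eef_pos'][2]-17.2),q2]):
    cs,_=cv2.findContours((sil([P],k,w)>.5).astype(np.uint8),0,2);cv2.drawContours(im,cs,-1,(0,255,0),1)
cv2.imwrite('pics/w7.png',im)
E
```

```text
t 22.5 at [505.4 172.7 170.2] [ 3.141 -0.     0.138] F [-1.3  0.8 -2.1] op 0.435 -> shift [-0.8 -4.8 55.2] turn -0.003
```

View pics/w7.png

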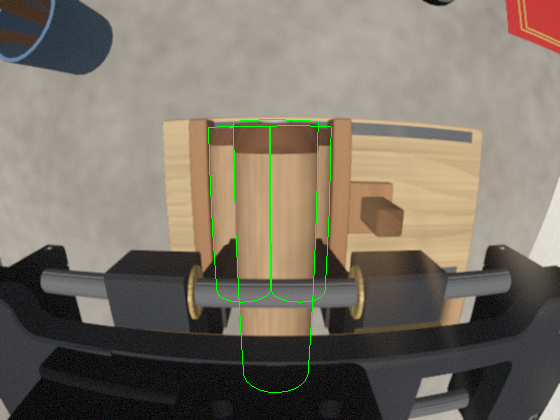

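Emit:
jog_arm(motion=[[[0,-5,20],-0.003],[[0,-5,40],-0.003],[[0,-5,55],-0.003],[[0,-5,62],-0.003],[[0,-5,62],-0.003]])

```text
t: 23.0
eef_pos: [504.6, 178.0, 107.6]
tcp_rot: [3.141, 0.001, 0.141]
ft_force: [-0.4, -0.2, -1.7]
opening: 0.434
grip_force: 30.0
```

Emit:
jog_arm(motion=[[[0,0,0],0],[[0,0,0],0]])

```text
t: 23.2
eef_pos: [505.1, 178.6, 108.9]
tcp_rot: [-3.142, -0.001, 0.142]
ft_force: [-0.8, 0.3, -1.6]
opening: 0.435
grip_force: 30.0
```

```bash
python3 -c "
from h import *
go(504.7,177.4,94.2,.141)
rk()"
```

```text
t 23.2 at [505.1 178.6 108.9] [-3.142e+00 -1.000e-03  1.420e-01] F [-0.8  0.3 -1.6] op 0.435 -> shift [-0.5  1.2 14.7] turn 0.001
rack x,y [52.2  0.8] F [ 0.4  0.7 -1.6] fence inner 97.2
```

Emit:
jog_arm(motion=[[[0,1,4],0],[[0,1,8],0],[[0,1,10],0],[[0,1,11.5],0],[[0,1,12.5],0]])

```text
t: 23.7
eef_pos: [504.8, 177.8, 95.4]
tcp_rot: [3.141, 0.0, 0.142]
ft_force: [0.6, 0.2, -1.7]
opening: 0.432
grip_force: 30.0
```

Emit:
jog_arm(motion=[[[0,0,0.5],0],[[0,0,1],0],[[0,0,1.5],0],[[0,0,1.5],0]])

```text
t: 24.1
eef_pos: [504.9, 177.7, 94.5]
tcp_rot: [3.142, -0.0, 0.142]
ft_force: [-0.7, -0.6, 2.8]
opening: 0.435
grip_force: 30.0
```

```bash
python3 -c "
from h import *
go(504.7,177.4,94.2,.141)
rk()"
```

```text
t 24.1 at [504.9 177.7  94.5] [ 3.142 -0.     0.142] F [-0.7 -0.6  2.8] op 0.435 -> shift [-0.2  0.3  0.3] turn 0.001
rack x,y [51.3  1.1] F [-0.5  0.8  2.8] fence inner 96.3
```

Emit:
jog_arm(motion=[[[0,0,0],0],[[0,0,0],0],[[0,0,0],0],[[0,0,0],0],[[0,0,0],0]], grip=0.3)

```text
t: 24.6
eef_pos: [504.8, 177.7, 94.0]
tcp_rot: [3.141, 0.0, 0.142]
ft_force: [0.1, 0.9, 0.3]
opening: 0.692
grip_force: 0.0
```

Emit:
jog_arm(motion=[[[0,0,-15],0],[[0,0,-40],0],[[0,0,-80],0],[[0,0,-120],0],[[0,0,-120],0]])

```text
t: 25.1
eef_pos: [506.5, 178.2, 218.8]
tcp_rot: [-3.141, -0.008, 0.142]
ft_force: [0.9, -0.4, -0.0]
opening: 0.7
grip_force: 0.0
```

Emit:
jog_arm(motion=[[[0,100,0],0],[[0,200,0],0],[[0,200,0],0],[[0,200,0],0],[[0,200,0],0]])

```text
t: 25.6
eef_pos: [533.7, -25.0, 213.3]
tcp_rot: [3.141, 0.0, 0.137]
ft_force: [-0.7, 0.9, 0.3]
opening: 0.699
grip_force: 0.0
```

```bash
python3 - <<'E'
from h import *
a=cam("scene");b=cam("side");q=[513.2,127.1,1.712]
T=lambda d,x,z,y:cyl(d,150,z)[:,[1,0,2]]+[x,y,0]
o=[]
for p,(r0,r1,c0,c1) in((a,(150,260,250,410)),(b,(190,310,200,330))):
    im=p['img'].copy()
    k=3;i=cv2.resize(im[r0:r1,c0:c1],None,fx=k,fy=k,interpolation=2)
    for P in(T(52,25,38,1.5),T(52,77,38,1.5),T(42,51,77,1.5)):
        h=cv2.convexHull(np.float32((proj(place(P,q),p)-[c0,r0]+.5)*k));cv2.polylines(i,[np.int32(h)],True,(0,255,0),1)
    o.append(cv2.resize(i,(390,330)))
cv2.imwrite('pics/f.png',np.hstack(o));print(state()['t'])
E
```

```text
25.7
```

View pics/f.png

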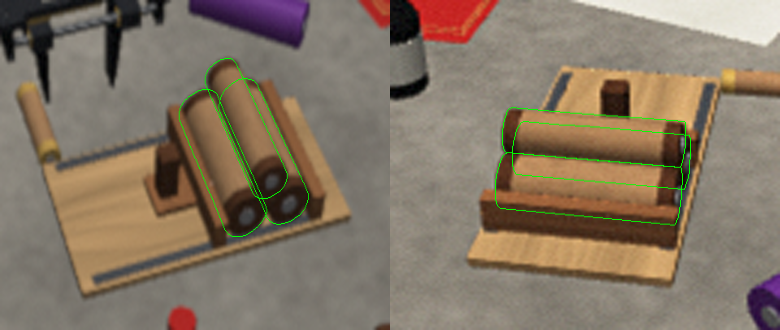

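The pyramid shows the slim tube seated in the groove, ends even, fence against the tubes, and the brush case undisturbed.

```bash
python3 -c "
from cell import *
print(job_done())"
```

```text
the job is handed in; nothing more can be done
None
```

The job is handed in at about 26 s: both thick tubes are held by the fence (about 16 N on the handle at release, 25 N peak), the slim tube rests in the groove between them with ends about even, and the last pictures showed the bystanders in view undisturbed.

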